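# Inspect the hand mirror under the magnifier

### The job

The wooden hand mirror lies with its handle tucked under the low quartz ledge, only its head in reach: draw it out, lay it flat on the cork mat, glass up, and let go. Then take it again, this time by its handle (well away from the head), and hold it up level and still, glass up and centred under the magnifier's lens at the height of the little pointer on the stand, for about two seconds. Finally lay it gently back on the cork mat and let go, without ever dropping it and without bumping the magnifier or disturbing the other toiletries.

Things in the scene. Friction and masses are not known exactly. Their poses are not given: they have to be found in the camera images.
- mirror: dark wooden hand mirror, loose, lying flat: a head 70 (along x) x 64 (along y) mm with the glass on top and a straight handle 24 mm wide, all 20 mm thick and 195 mm long, 0.15 to 0.23 kg. Origin: centre of the underside of the head; +x runs along the handle, whose end is at x = 160 mm; z up out of the glass. At the start only the head is in the open, the handle is under the ledge
- mirror_glass (a point): centre of the glass, on top of the mirror's head, 20 mm above the mirror's underside
- mirror_end (a point): far end of the mirror's handle, at its underside, 160 mm from the centre of the head
- ledge: fixed low white quartz ledge, a slab 150 (x) x 180 (y) mm on side walls 12 mm thick, with a closed blue back; the slab's underside is 42 mm and its top 60 mm above the counter. Origin: centre of its footprint on the counter; its open front faces its own -x and lies at x = -75 mm
- mat: fixed cork mat 260 (x) x 130 (y) mm, 4 mm thick. Origin: centre of its underside, on the counter
- magnifier: fixed steel magnifier stand: foot of 50 mm radius, post of 8 mm radius and 270 mm height at the origin (on the counter), a horizontal clear lens of 49 mm outer radius with its axis at x = -140 mm and its underside 240 mm above the counter, and a thin pointer from the post with a small ball tip at x = -75 mm, 150 mm above the counter
- magnifier_view (a point): the viewing point: on the lens axis, 150 mm above the counter, level with the pointer's tip; the centre of the glass belongs here. Axes as the magnifier's: +x points back to the post
- cup: blue toothbrush cup, 74 mm across, 100 mm high, loose, bystander; origin centre of its underside
- pump_bottle: green plastic pump bottle with white pump head, 68 mm across, 198 mm high, loose, bystander; origin centre of its underside
- comb: light wooden comb 170 x 40 x 6 mm, loose, bystander; origin at its underside, length along x
- clipper: steel nail clipper 75 x 14 x 10 mm, loose, bystander; origin centre of its underside, length along x
There are look-alikes about, which are no part of the job. Several things have the shape of the mirror; the one meant has the colours described above.

How it is judged:
By the outcome, as a careful person would: the job done as asked, in the order asked, and still so for the second after the job is handed in, with the robot touching nothing.
It also fails if it takes over 69 s, if anything falls off the work surface, if the arm or the gripper's body presses on something with over 40 N, if the wrist force passes 120 N, or if a joint passes its speed limit or range.

### The arm

A 7-joint arm with a two-finger parallel gripper is mounted at the origin on the work surface. World frame = base frame: x ahead of the robot, y to its left, z up, the work surface at z = 0. Lengths are in mm, angles in rad, forces in N, time in s.
With the tool pointing down it reaches from about 400 to 875 mm from the base axis. Payload 4.4 kg.
Tool frame: the origin (TCP) lies midway between the tips of the shut fingers; the grasp point (between the pads) lies 19 mm behind it; z points along the fingers, y is the line along which they close (so a half turn about z gives the same grasp; the last joint's range is limited). The gripper opens to 85 mm and grips with 20 to 120 N. Pads are 22 mm wide; open, the fingers measure 114 mm over their backs; the gripper's body (76 mm by 85 mm) begins 54 mm behind the grasp point. The pads swing forward as they close: fully open they stand 13 mm farther back than shut.
Start: joints at [-1.359, 0.628, 0.038, 1.517, -0.027, 0.996, -0.02], TCP at [178.232, 625.101, 231.313] pointing down, gripper open.
Joint ranges: [-3.06, 3.06], [-0.37, 2.12], [-1.25, 1.32], [0.18, 2.47], [-1.1, 4.24], [0.23, 1.98], [-2.94, 2.94]. Speed limits (rad/s): [2.57, 2.57, 3.14, 3.14, 3.14, 3.14, 3.14].

### API

Orientations are given as [roll, pitch, yaw] about the fixed x, y, z axes, in that order (R = Rz(yaw) Ry(pitch) Rx(roll)).
In Python, from cell import ctrl gives the robot as it stands.
- The arm moves only by the shell command python3 -m crank 'ROWS' [OPENING]. ROWS is JSON, a list that holds one entry, the list of rows, each a list of 4 numbers: the shift along the tool's x, y, z normalised to -1 to 1, where 1 is 2.5 cm, then the turn about the tool's z normalised to -1 to 1, where 1 is 0.08 rad. In form: [[[dx, dy, dz, turn], ...]]. A call has 1 to 12 rows; each row shifts and turns the commanded pose from where the row before left it, along the tool's axes as they then stand; what a row does not reach is not made up. A row lasts 1/12 s, in which the tool goes at most 41.7 mm and 7.16 degrees, less where a joint would pass 70% of its speed; a pose out of reach is approached as far as the arm can. A call with a number of a shift or a turn outside -1 to 1 is refused whole. A call with a gripper value outside its range is refused whole. OPENING is the closure, from -1 (fully open) to 1 (shut), set as the call begins (- or left out, the last holds). The fingers move at their own pace and stop on an object; the grip force is fixed at half the most. Time passes only in rows, so rows that do not move let the fingers close. It gives the time, the measured TCP pose, the force, the opening and the grip force at its end, in the units of the state.
- ctrl.read_state(): the state, without advancing time (a new reading comes with each control period).
- ctrl.get_image(name): name is "scene" or "side" or "wrist"; returns a dict with "img" (420x560x3 uint8, red, green, blue), "intrinsics" (3x3 intrinsics, pixels), "extrinsics" (4x4, takes a point from camera to world coordinates). Camera axes: x right, y up, looking along -z (the intrinsics and any distortion apply to the point x, -y, -z); pixel columns grow to the right and rows downward; lengths in mm; the calibration is good to about 2 mm. A picture is of the moment at which its call begins. There is no depth.
- ctrl.finish_job(): hands the job in; it is judged then, once.
Trained networks look in the newest picture that a camera, given by its name, has taken for a name from the list of things; names that differ only in an ending like _2 or _b are one class to them, and where a whole thing is asked for, a point or a joint stands for the part that bears it (a point fixed in the world has none). Each returns a list of dicts, best first, with "confidence" (0 to 1); they miss things now and then, are a little off and sometimes report something else, mostly with a low value. They report only what shows in the picture. A call takes as long as a camera call. They do not tell look-alikes from the thing itself.
- ctrl.find_in(camera, target): "position" ([row, column] in pixels, amid what is visible of it).
- ctrl.trace(camera, target): "mask" (420x560 bool, what is visible of it) and "position" ([row, column] in pixels, amid what is visible of it).
- ctrl.place_of(camera, target): "position" ([row, column] in pixels: a listed point, or the origin of a listed thing).
The state is a dict: "clock": time; "qpos": joint angles; "qd": joint speeds; "tau": joint torques, N m; "eef_pos": TCP position; "tool_rot": TCP orientation; "force": force on the tool from outside, world axes, zero at the start; "torque": the same for the moment, N m; "width": finger opening in mm; "gripper_force": force on a finger pad.
Only numpy, scipy, OpenCV 4.12 (cv2) and the standard library are available. Lean on these libraries where they do the work, as an engineer would, in place of code of your own. Each camera call takes 0.05 s, during which the arm holds its last target. There are 200 camera calls.

## Working session

There is one attempt and no reset: what is moved stays moved. The work goes in short steps, Python scripts to look and compute and a shell command to move; the robot and the scene stay as the last step left them, time stands still between calls to the robot, and variables do not carry over. Pictures are saved under pics/ and viewed, at most 10 in all, crops included, and the job is handed in when it is done.

```bash
mkdir -p pics; ls; cat > h.py <<'E'
import numpy as np, cv2
from cell import ctrl
from scipy.spatial.transform import Rotation as R
def ray(im,px):
    K=np.array(im["intrinsics"]);E=np.array(im["extrinsics"])
    r,c=px; d=np.array([(c-K[0,2])/K[0,0],-(r-K[1,2])/K[1,1],-1.])
    return E[:3,3],E[:3,:3]@d
def onz(im,px,z):
    o,d=ray(im,px); return o+d*(z-o[2])/d[2]
def proj(im,P):
    K=np.array(im["intrinsics"]);E=np.array(im["extrinsics"])
    p=E[:3,:3].T@(np.array(P,float)-E[:3,3]); return (K[1,2]-K[1,1]*p[1]/-p[2], K[0,2]+K[0,0]*p[0]/-p[2])
E
cat > a.py <<'E'
from h import *
np.set_printoptions(precision=1,suppress=True)
s=ctrl.read_state();print(s)
for c in ["scene","side","wrist"]:
    im=ctrl.get_image(c);cv2.imwrite(f"pics/{c}0.png",im["img"][:,:,::-1])
    print(c,np.array(im["extrinsics"])[:3,3],im.keys())
    for t,z in [("mirror",0),("mirror_glass",20),("mirror_end",0),("ledge",0),("mat",0),("magnifier",0),("magnifier_view",150),("cup",0),("pump_bottle",0),("comb",0),("clipper",0)]:
        for d in ctrl.place_of(c,t):
            print(t,round(d["confidence"],2),np.array(d["position"]),onz(im,d["position"],z))
E
python3 a.py; python3 -c "
import cv2,numpy as np
cv2.imwrite('pics/both0.png',cv2.resize(np.vstack([cv2.imread('pics/scene0.png'),cv2.imread('pics/side0.png')]),(400,600)))"
```

```text
pics
{'clock': 0.0, 'qpos': array([-1.4,  0.6,  0. ,  1.5, -0. ,  1. , -0. ]), 'qd': array([ 0., -0.,  0., -0., -0., -0., -0.]), 'tau': array([  0. , -56.3,   1.2, -19.3,   0. ,   0. ,  -0. ]), 'eef_pos': array([178. , 624.5, 230.4]), 'tool_rot': array([-3.1,  0. ,  2.9]), 'force': array([-1.2, -0.3, -0.5]), 'torque': array([ 0.,  0., -0.]), 'gripper_force': 0.0, 'width': 85.62065899870372}
scene [1421.5   23.8 1168.1] dict_keys(['img', 'intrinsics', 'extrinsics'])
mirror 0.78 [212.9 354. ] [525.9 274.9   0. ]
mirror 0.74 [277.1 216. ] [ 734.7 -146.     0. ]
mirror_glass 0.89 [210.8 356.4] [533.4 279.1  20. ]
mirror_glass 0.83 [277.1 214.1] [ 746.2 -148.3   20. ]
mirror_end 0.82 [333.2 198.1] [ 900.5 -185.3    0. ]
ledge 0.6 [217.1 397. ] [549.  405.5   0. ]
ledge 0.32 [213.2 355.8] [527.3 280.3   0. ]
mat 0.83 [195.6 280.4] [443.7  48.2   0. ]
magnifier 0.93 [243.3 135.2] [ 606.9 -392.1    0. ]
magnifier 0.35 [284.3 274. ] [765.8  17.2   0. ]
cup 0.77 [288.5 326.5] [786.2 162.4   0. ]
pump_bottle 0.8 [285.9 274.2] [770.9  17.6   0. ]
comb 0.55 [192.9 193.2] [ 417.8 -233.5    0. ]
co
[... 408 characters left out ...]
.9    0. ]
ledge 0.84 [183.4 189.3] [548.3 425.2   0. ]
ledge 0.29 [217.7 323.4] [762.3  27.8   0. ]
mat 0.88 [272.8 244.1] [460.8  38.5   0. ]
magnifier 0.79 [351.5 410. ] [ 607.  -387.8    0. ]
magnifier_view 0.44 [209.8 211. ] [464.1 160.1 150. ]
cup 0.6 [188.4 293.6] [783.8 178.5   0. ]
pump_bottle 0.76 [217.  326.4] [771.1  23.5   0. ]
pump_bottle 0.26 [204.9 213. ] [548.  295.5   0. ]
comb 0.75 [365.  312.3] [ 417.7 -255.5    0. ]
comb 0.2 [273.7 242.7] [456.2  38.8   0. ]
clipper 0.54 [239.2 165.5] [367.1 278.8   0. ]
clipper 0.22 [351.3 407.1] [ 602.4 -383.     0. ]
wrist [114.5 643.5 374.6] dict_keys(['img', 'intrinsics', 'extrinsics'])
clipper 0.58 [374.6  81.1] [372.1 269.8   0. ]
```

View pics/scene0.png

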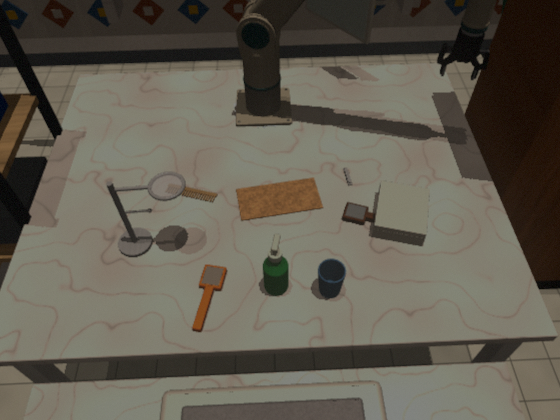

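View pics/side0.png

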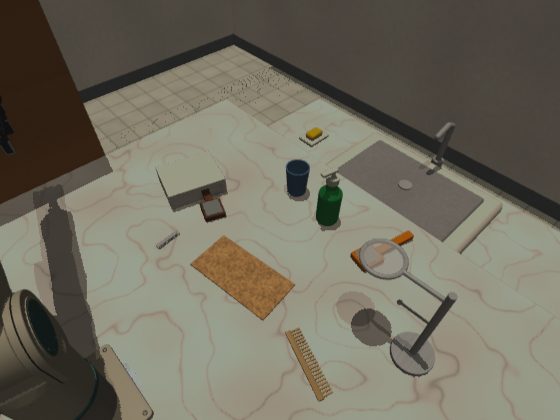

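```bash
cat > b.py <<'E'
from h import *
np.set_printoptions(precision=1,suppress=True)
ims={c:ctrl.get_image(c) for c in ["scene","side"]}
def tri(a,b):
    o1,d1=ray(ims["scene"],a);o2,d2=ray(ims["side"],b)
    d1/=np.linalg.norm(d1);d2/=np.linalg.norm(d2)
    t=np.linalg.lstsq(np.c_[d1,-d2],o2-o1,rcond=None)[0]
    p,q=o1+d1*t[0],o2+d2*t[1];return (p+q)/2,np.linalg.norm(p-q)
print("lens",tri((186,166),(259,384)),"tip",tri((210.5,150.5),(302,399)),"posttop",tri((182,112),(296,452)))
for c,im in ims.items():
    for t,z in [("mat",4),("mirror",20),("ledge",60),("clipper",5),("cup",0),("magnifier",0)]:
        for d in ctrl.trace(c,t):
            if d["confidence"]<.4: continue
            m=d["mask"].astype(np.uint8)
            cs=max(cv2.findContours(m,0,2)[0],key=cv2.contourArea)[:,0,:]
            p=np.array([onz(im,(y,x),z)[:2] for x,y in cs],np.float32)
            r=cv2.minAreaRect(p); print(c,t,round(d["confidence"],2),m.sum(),"c",np.array(r[0]),"sz",np.array(r[1]),"ang",r[2])
            if t in("ledge","mat","mirror"): print("   poly",cv2.approxPolyDP(cs[:,None],3,True)[:,0].tolist())
    cv2.imwrite(f"pics/{c}z.png",cv2.resize(im["img"][140:260,320:460,::-1] if c=="scene" else im["img"][140:260,130:270,::-1],None,fx=5,fy=5,interpolation=2)[:600,:700])
E
python3 b.py
python3 -c "
import cv2,numpy as np
a=cv2.imread('pics/scenez.png');b=cv2.imread('pics/sidez.png')
cv2.imwrite('pics/z.png',cv2.resize(np.hstack([a,b]),(800,343)))"
python3 - <<'E'
from h import *
s=ctrl.read_state();r=R.from_euler('xyz',s['tool_rot']);print(r.as_matrix())
im=ctrl.get_image("wrist");print(r.inv().apply(np.array(im["extrinsics"])[:3,3]-s["eef_pos"]))
E
```

```text
lens (array([ 598.2, -253.7,  241.3]), np.float64(1.7539931255644041)) tip (array([ 601.3, -315.6,  145.9]), np.float64(2.706603195118655)) posttop (array([ 601.6, -388.2,  268.1]), np.float64(8.184927837220922))
scene mat 0.96 2632 c [454.3  42. ] sz [139.8 260.8] ang 8.307191848754883
   poly [[314, 178], [237, 188], [241, 218], [321, 207]]
scene mirror 0.73 537 c [544.4 284.5] sz [97.9 78. ] ang 68.71086120605469
   poly [[344, 207], [344, 220], [363, 224], [374, 219], [364, 205], [347, 202]]
scene mirror 0.7 947 c [ 805.7 -163.4] sz [ 64.8 197.6] ang 79.39252471923828
   poly [[223, 267], [204, 268], [200, 281], [204, 293], [195, 330], [202, 328], [213, 291], [222, 287]]
scene ledge 0.73 2999 c [571.6 403.9] sz [152.5 223.2] ang 74.04197692871094
   poly [[382, 180], [372, 236], [421, 245], [426, 233], [429, 188]]
scene clipper 0.46 79 c [374.4 274.2] sz [72.5 17.1] ang 2.2321321964263916
scene cup 0.57 901 c [750.4 180.7] sz [ 77.3 127. ] ang 84.85041046142578
scene magnifier 0.68 2124 c [ 471.5 -358.7] sz [327.  242.2] ang 18.37270736694336
side mat 0.74 4203 c [451.7  38.9] sz
[... 478 characters left out ...]
60.9 -186.5] sz [31.7 64.6] ang 76.7361068725586
   poly [[413, 234], [407, 230], [392, 239], [402, 244]]
side ledge 0.9 2276 c [540.3 383.5] sz [209.2 185.6] ang 73.85198211669922
   poly [[208, 151], [155, 166], [172, 208], [174, 198], [216, 184], [226, 191], [224, 176]]
side clipper 0.5 127 c [369.8 271.8] sz [73.5 18.6] ang 6.236043453216553
side cup 0.91 739 c [833.3 208.7] sz [180.6  79. ] ang 46.32097625732422
side magnifier 0.61 4320 c [ 738.7 -309.9] sz [391.8 222.2] ang 54.07923889160156
[[-9.61649720e-01  2.74280540e-01 -4.48989204e-05]
 [ 2.74280539e-01  9.61649720e-01  4.53139124e-05]
 [ 5.56057586e-05  3.12612110e-05 -9.99999998e-01]]
[  66.37009179    0.20835453 -143.27198119]
```

View pics/z.png

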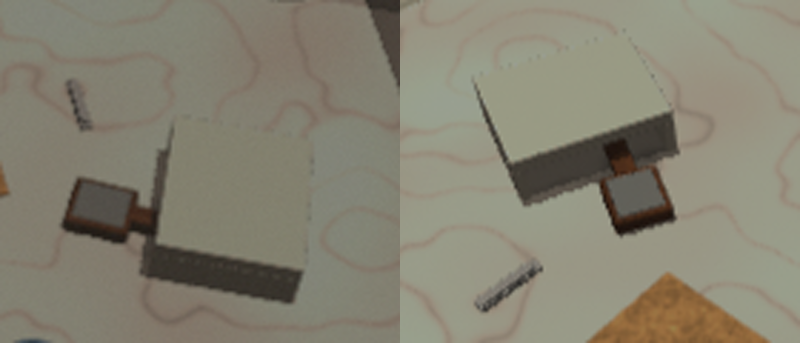

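```bash
cat > go.py <<'E'
import sys
from h import *
# go.py x y z yawdeg(tool x axis): prints remaining shift in tool axes (units of 25mm) and turn (units .08)
def go(x,y,z,a):
    s=ctrl.read_state();r=R.from_euler('xyz',s['tool_rot']);M=r.as_matrix()
    d=M.T@(np.array([x,y,z])-s['eef_pos']); yaw=np.degrees(np.arctan2(M[1,0],M[0,0]))
    t=-np.radians((a-yaw+180)%360-180)
    print("t",round(s['clock'],2),"pos",s['eef_pos'].round(1),"yaw",yaw.round(2),"tilt",np.degrees(np.arccos(-M[2,2])).round(2),"units",(d/25).round(2),"turn",round(t/.08,2),"w",round(s['width'],1),"F",np.round(s['force'],1),"q",np.round(s['qpos'],2))
if __name__=="__main__": go(*map(float,sys.argv[1:5]))
E
python3 -m crank '[[[-0.9,-0.48,0,0],[-0.9,-0.48,0,0],[-0.9,-0.48,0,0],[-0.9,-0.48,0,0],[-0.9,-0.48,0,0],[-0.9,-0.48,0,0],[-0.9,-0.48,0,0],[-0.9,-0.48,0,0],[-0.9,-0.48,0,0],[-0.9,-0.48,0,0],[-0.9,-0.48,0,0],[-0.9,-0.48,0,0]]]' -1
python3 -m crank '[[[-0.9,-0.48,0,0],[-0.9,-0.48,0,0],[-0.9,-0.48,0,0],[-0.9,-0.48,0,0],[-0.9,-0.48,0,0],[-0.9,-0.48,0,0],[-0.6,-0.3,0,0],[0,0,0,0.9],[0,0,0,0.9],[0,0,0,0.9],[0,0,0,0.9],[0,0,0,0.9]]]'
python3 -m crank '[[[0,0,0,0.9],[0,0,0,0.9],[0,0,0,0.9],[0,0,0,0.9],[0,0,0,0.9],[0,0,0,0.9],[0,0,0,0.9],[0,0,0,0.9],[0,0,0,0.9],[0,0,0,0.9],[0,0,0,0.9],[0,0,0,0.9]]]'
python3 go.py 536 284 230 72
cat > c.py <<'E'
from h import *
import sys
np.set_printoptions(precision=1,suppress=True)
im=ctrl.get_image("wrist");cv2.imwrite(f"pics/{sys.argv[1]}.png",im["img"][:,:,::-1])
for t,z in [("mirror",0),("mirror_glass",20),("mirror_end",0),("mat",0)]:
    for d in ctrl.place_of("wrist",t): print(t,round(d["confidence"],2),np.array(d["position"]),onz(im,d["position"],z))
for d in ctrl.trace("wrist","mirror"):
    m=d["mask"].astype(np.uint8);cs=max(cv2.findContours(m,0,2)[0],key=cv2.contourArea)[:,0,:]
    p=np.array([onz(im,(y,x),20)[:2] for x,y in cs],np.float32);r=cv2.minAreaRect(p)
    print("trace",d["confidence"],r); print([onz(im,(y,x),20)[:2].round(0).tolist() for x,y in cv2.approxPolyDP(cs[:,None],5,True)[:,0]])
E
python3 c.py w1
```

```text
clock: 3.55
eef_pos: [399.2, 411.7, 231.5]
tool_rot: [3.141, 0.0, 2.864]
force: [-0.3, 0.5, 0.2]
width: 85.5
gripper_force: 0.0
clock: 4.55
eef_pos: [520.9, 295.0, 231.4]
tool_rot: [3.141, -0.0, 2.5]
force: [-0.4, -0.1, -0.1]
width: 85.2
gripper_force: 0.0
clock: 5.55
eef_pos: [520.8, 295.1, 231.4]
tool_rot: [3.142, -0.0, 1.636]
force: [-1.0, -0.2, 1.0]
width: 85.4
gripper_force: 0.0
t 5.55 pos [520.8 295.1 231.4] yaw 93.76 tilt 0.01 units [-0.48  0.58  0.05] turn 4.75 w 85.4 F [-1.  -0.2  1. ] q [-0.81  0.58  0.39  1.67 -0.26  0.94 -0.25]
mirror 0.76 [193.  288.5] [528.3 276.9   0. ]
mirror_glass 0.95 [195.3 292.3] [532.2 279.   20. ]
trace 0.79 ((535.2885131835938, 286.787353515625), (93.66729736328125, 64.08985137939453), 68.65496063232422)
[[542.0, 332.0], [531.0, 315.0], [512.0, 316.0], [490.0, 259.0], [543.0, 235.0], [572.0, 292.0], [556.0, 307.0], [562.0, 327.0]]
```

View pics/w1.png

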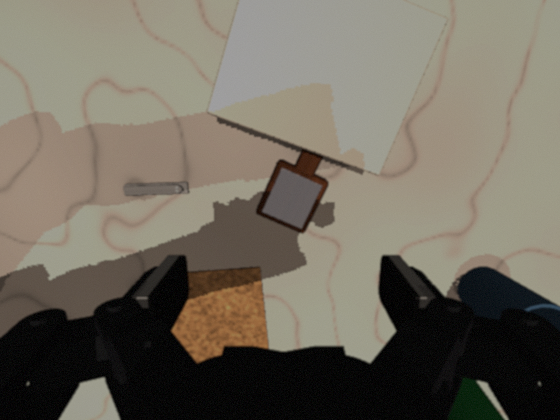

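```bash
python3 go.py 532 279 40 67.5
```

```text
t 5.85 pos [520.8 295.  231.3] yaw 94.04 tilt 0.01 units [-0.67  0.4   7.65] turn 5.79 w 85.5 F [-0.   0.  -0.5] q [-0.8   0.58  0.39  1.67 -0.26  0.94 -0.25]
```

```bash
python3 -m crank '[[[-0.67,0.4,0,0],[0,0,0.6,0.95],[0,0,0.8,0.95],[0,0,0.8,0.95],[0,0,0.8,0.95],[0,0,0.8,0.95],[0,0,0.8,0.95],[0,0,0.8,0],[0,0,0.8,0],[0,0,0.6,0],[0,0,0.4,0],[0,0,0,0]]]'
python3 go.py 532 279 -5 67.5; python3 c.py w2
```

```text
clock: 6.85
eef_pos: [530.7, 278.4, 49.3]
tool_rot: [-3.139, 0.003, 1.184]
force: [-1.3, 0.5, -1.1]
width: 85.4
gripper_force: 0.0
t 6.85 pos [530.7 278.4  49.3] yaw 67.86 tilt 0.21 units [0.05 0.05 2.17] turn 0.08 w 85.4 F [-1.3  0.5 -1.1] q [-0.76  0.84  0.37  1.8  -0.5   0.6  -0.46]
mirror 0.82 [232.2 285.5] [530.6 274.9   0. ]
mirror_glass 0.95 [239.9 284.5] [530.9 277.5  20. ]
trace 0.66 ((535.78564453125, 287.3690185546875), (91.90206146240234, 62.73204803466797), 69.56027221679688)
[[562.0, 326.0], [541.0, 332.0], [534.0, 316.0], [518.0, 320.0], [514.0, 317.0], [492.0, 260.0], [494.0, 255.0], [550.0, 237.0], [572.0, 296.0], [569.0, 302.0], [556.0, 308.0]]
```

View pics/w2.png

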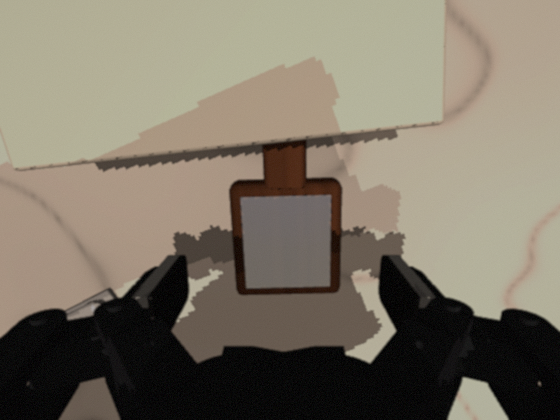

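```bash
python3 -m crank '[[[0.05,0.05,0.4,-0.4],[0,0,0.5,0],[0,0,0.5,0],[0,0,0.4,0],[0,0,0.25,0],[0,0,0.1,0],[0,0,0,0],[0,0,0,0]]]'; python3 go.py 532 279 -5 69.7
```

```text
clock: 7.82
eef_pos: [533.7, 279.5, -2.5]
tool_rot: [3.142, 0.0, 1.216]
force: [0.4, -0.2, 1.2]
width: 85.7
gripper_force: 0.0
t 7.82 pos [533.7 279.5  -2.5] yaw 69.65 tilt 0.01 units [-0.04 -0.06  0.1 ] turn -0.01 w 85.7 F [ 0.4 -0.2  1.2] q [-0.72  0.91  0.31  1.8  -0.53  0.51 -0.41]
```

```bash
python3 -m crank '[[[0,0,0.1,0],[0,0,0,0],[0,0,0,0],[0,0,0,0],[0,0,0,0],[0,0,0,0],[0,0,0,0],[0,0,0,0]]]' 1; python3 go.py 533 278 5 69.7
```

```text
clock: 8.48
eef_pos: [533.9, 279.8, -4.4]
tool_rot: [3.141, -0.001, 1.216]
force: [-1.3, -0.7, 5.2]
width: 63.2
gripper_force: 67.7
t 8.48 pos [533.9 279.8  -4.4] yaw 69.66 tilt 0.04 units [-0.08 -0.01 -0.38] turn -0.01 w 63.2 F [-1.3 -0.7  5.2] q [-0.72  0.92  0.31  1.8  -0.53  0.5  -0.41]
```

```bash
python3 -m crank '[[[0,0,-0.2,0],[0,0,-0.2,0],[-0.1,0,0,0],[-0.3,0,0,0],[-0.5,0,0,0],[-0.6,0,0,0],[-0.6,0,0,0],[-0.6,0,0,0],[-0.6,0,0,0],[-0.6,0,0,0],[-0.6,0,0,0],[-0.6,0,0,0]]]'; python3 -m crank '[[[-0.5,0,0,0],[-0.3,0,0,0],[-0.1,0,0,0],[0,0,0,0]]]'; python3 go.py 462 -21 20 98.5
python3 - <<'E'
from h import *
a=ctrl.get_image("side")["img"][:,:,::-1];b=ctrl.get_image("wrist")["img"][:,:,::-1]
cv2.imwrite("pics/p3.png",cv2.resize(np.hstack([a[100:350,100:400],cv2.resize(b,(333,250))]),None,fx=1.25,fy=1.25))
E
```

```text
clock: 9.48
eef_pos: [488.5, 158.6, 5.0]
tool_rot: [-3.141, 0.001, 1.215]
force: [0.6, 0.0, -1.9]
width: 62.6
gripper_force: 66.9
clock: 9.82
eef_pos: [481.4, 138.4, 5.1]
tool_rot: [-3.141, 0.0, 1.215]
force: [0.2, -0.5, -2.1]
width: 62.8
gripper_force: 66.9
t 9.82 pos [481.4 138.4   5.1] yaw 69.6 tilt 0.01 units [-6.25  1.5  -0.6 ] turn -6.31 w 62.8 F [ 0.2 -0.5 -2.1] q [-0.47  0.82  0.2   2.08 -0.53  0.29 -0.18]
```

View pics/p3.png

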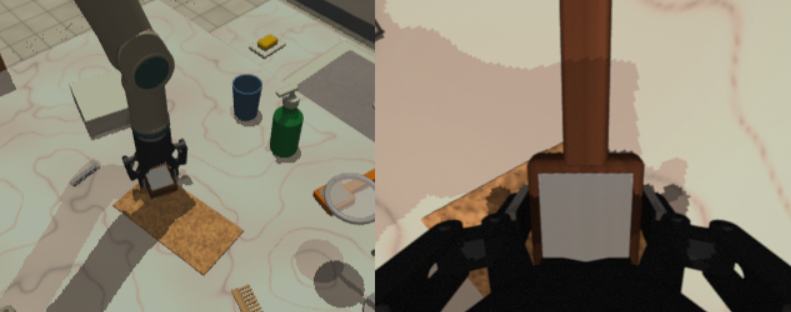

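```bash
python3 -m crank '[[[-0.2,0.05,-0.3,0],[-0.5,0.12,-0.3,0],[-0.7,0.17,0,0],[-0.7,0.17,0,0],[-0.7,0.17,0,0],[-0.7,0.17,0,0],[-0.7,0.17,0,0],[-0.7,0.17,0,0],[-0.7,0.17,0,0],[-0.5,0.12,0,0],[-0.15,0.03,0,0],[0,0,0,-0.4]]]'; python3 -m crank '[[[0,0,0,-0.7],[0,0,0,-0.8],[0,0,0,-0.8],[0,0,0,-0.8],[0,0,0,-0.8],[0,0,0,-0.8],[0,0,0,-0.8],[0,0,0,-0.4],[0,0,0,0],[0,0,0,0]]]'; python3 go.py 462 -21 0 98.5; python3 c.py w4
```

```text
clock: 10.92
eef_pos: [462.5, -22.7, 20.8]
tool_rot: [3.14, 0.001, 1.245]
force: [0.5, -0.0, -1.7]
width: 63.1
gripper_force: 67.0
clock: 11.75
eef_pos: [462.8, -20.4, 20.5]
tool_rot: [3.141, -0.0, 1.719]
force: [0.4, 0.1, -1.9]
width: 62.6
gripper_force: 66.9
t 11.75 pos [462.8 -20.4  20.5] yaw 98.51 tilt 0.04 units [-0.02 -0.03  0.82] turn 0.0 w 62.6 F [ 0.4  0.1 -1.9] q [-0.13  0.76  0.17  2.18 -0.54  0.24  0.67]
mirror 0.65 [274.1 282.8] [465.  -38.1   0. ]
mirror_glass 0.8 [291.2 285. ] [466.  -37.1  20. ]
trace 0.55 ((458.3731689453125, 7.7547760009765625), (75.98564147949219, 167.96609497070312), 8.797807693481445)
[[432.0, 89.0], [444.0, 7.0], [427.0, 2.0], [423.0, -7.0], [433.0, -79.0], [440.0, -73.0], [500.0, -64.0], [508.0, -70.0], [497.0, 5.0], [489.0, 11.0], [472.0, 10.0], [460.0, 93.0]]
```

Lower gently to the mat (contact expected near TCP z ≈ 0).

```bash
python3 -m crank '[[[0,0,0.2,0],[0,0,0.2,0],[0,0,0.15,0],[0,0,0.1,0],[0,0,0.06,0],[0,0,0.04,0],[0,0,0.04,0],[0,0,0,0],[0,0,0,0]]]'; python3 go.py 462 -21 0 98.5
```

```text
clock: 12.8
eef_pos: [462.6, -20.6, 0.4]
tool_rot: [3.141, -0.0, 1.72]
force: [-0.1, 0.7, -2.1]
width: 62.9
gripper_force: 66.9
t 12.8 pos [ 4.626e+02 -2.060e+01  4.000e-01] yaw 98.53 tilt 0.01 units [-0.01 -0.03  0.01] turn 0.01 w 62.9 F [-0.1  0.7 -2.1] q [-0.18  0.82  0.25  2.19 -0.86  0.24  0.99]
```

```bash
python3 -m crank '[[[0,0,0.04,0],[0,0,0.03,0],[0,0,0,0]]]'; python3 -m crank '[[[0,0,0.03,0],[0,0,0,0]]]'
```

```text
clock: 13.05
eef_pos: [462.7, -20.7, -0.5]
tool_rot: [3.14, -0.001, 1.72]
force: [-2.0, 0.0, 10.1]
width: 62.9
gripper_force: 68.3
clock: 13.22
eef_pos: [462.7, -20.6, -0.5]
tool_rot: [3.14, -0.001, 1.72]
force: [-2.7, -0.4, 20.2]
width: 62.9
gripper_force: 69.6
```

```bash
python3 -m crank '[[[0,0,-0.03,0],[0,0,0,0],[0,0,0,0]]]'; python3 -m crank '[[[0,0,0,0],[0,0,0,0],[0,0,0,0],[0,0,0,0],[0,0,0,0],[0,0,-0.3,0],[0,0,-0.6,0],[0,0,-0.8,0],[0,0,-0.8,0],[0,0,-0.5,0],[0,0,-0.2,0],[0,0,0,0]]]' -1; python3 c.py w5; python3 go.py 445 97 40 98.5
```

```text
clock: 13.47
eef_pos: [462.7, -20.6, -0.5]
tool_rot: [3.14, -0.0, 1.72]
force: [-2.0, 0.9, 12.6]
width: 62.7
gripper_force: 68.8
clock: 14.47
eef_pos: [463.2, -20.4, 79.7]
tool_rot: [3.139, 0.0, 1.72]
force: [0.5, 0.3, 0.2]
width: 85.7
gripper_force: 0.0
mirror 0.95 [222.2 281.6] [463.  -26.9   0. ]
mirror_glass 0.93 [226.1 282.1] [462.9 -23.1  20. ]
trace 0.59 ((455.70343017578125, 24.446197509765625), (65.08039093017578, 171.66270446777344), 8.554970741271973)
[[431.0, 108.0], [446.0, 11.0], [432.0, 7.0], [427.0, 1.0], [437.0, -62.0], [498.0, -55.0], [490.0, 11.0], [470.0, 14.0], [455.0, 111.0]]
t 14.77 pos [462.  -20.7  77.9] yaw 98.52 tilt 0.09 units [4.76 0.03 1.52] turn 0.0 w 85.6 F [ 0.5 -1.  -0.6] q [-0.34  0.69  0.49  2.17 -0.75  0.46  0.9 ]
```

View pics/w5.png

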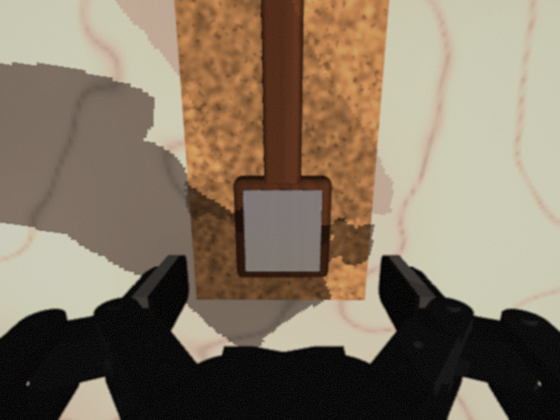

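```bash
python3 -m crank '[[[0.3,0,0,0],[0.6,0,0,0],[0.8,0,0,0],[0.8,0,0,0],[0.8,0,0,0],[0.7,0,0,0],[0.45,0,0.2,0],[0.2,0,0.5,0],[0,0,0.5,0],[0,0,0.3,0],[0,0,0,0],[0,0,0,0]]]'; python3 go.py 445 94.2 6 98.5
python3 - <<'E'
from h import *
im=ctrl.get_image("wrist")
cv2.imwrite("pics/w6.png",im["img"][:,:,::-1])
h=np.array([462.4,-22.5]);u=np.array([np.cos(np.radians(98.5)),np.sin(np.radians(98.5))])
for t in ("mirror_end",): print([(d["confidence"],onz(im,d["position"],4)) for d in ctrl.place_of("wrist",t)], h+160*u)
g=cv2.cvtColor(im["img"],cv2.COLOR_RGB2HSV)
for d in ctrl.trace("wrist","mirror"):
    m=d["mask"];rr=np.where(m.any(1))[0]
    for r in rr[::25]:
        c=np.where(m[r])[0];print(r,c.min(),c.max(),onz(im,(r,(c.min()+c.max())/2),24).round(1))
E
```

```text
clock: 15.77
eef_pos: [445.0, 93.7, 40.7]
tool_rot: [-3.14, 0.0, 1.719]
force: [-0.1, -0.3, -0.2]
width: 85.5
gripper_force: 0.0
t 15.77 pos [445.   93.7  40.7] yaw 98.47 tilt 0.07 units [0.02 0.01 1.39] turn -0.01 w 85.5 F [-0.1 -0.3 -0.2] q [-0.54  0.75  0.41  2.2  -0.88  0.36  0.76]
[(0.8, array([439.15771891, 133.44473754,   4.        ]))] [438.75049422 135.74253814]
170 283 301 [443.  135.9  24. ]
195 262 307 [441.2 122.5  24. ]
220 263 306 [443.2 109.1  24. ]
245 263 306 [445.3  95.1  24. ]
270 263 305 [447.2  80.5  24. ]
295 264 305 [449.8  65.2  24. ]
320 264 304 [451.9  49.2  24. ]
345 265 302 [454.1  32.4  24. ]
```

```bash
python3 -m crank '[[[0,0,0.3,0],[0,0,0.4,0],[0,0,0.35,0],[0,0,0.25,0],[0,0,0.1,0],[0,0,0,0],[0,0,0,0]]]'; python3 -m crank '[[[0,0,0,0],[0,0,0,0],[0,0,0,0],[0,0,0,0],[0,0,0,0],[0,0,0,0],[0,0,0,0],[0,0,0,0],[0,0,0,0],[0,0,0,0]]]' 1; python3 go.py 445 94.2 30 98.5
```

```text
clock: 16.5
eef_pos: [445.4, 94.2, 6.1]
tool_rot: [3.142, 0.0, 1.719]
force: [-0.4, -0.1, -0.9]
width: 85.3
gripper_force: 0.0
clock: 17.33
eef_pos: [445.4, 94.4, 6.4]
tool_rot: [3.141, -0.0, 1.72]
force: [-0.4, 1.1, 5.7]
width: 22.7
gripper_force: 59.5
t 17.33 pos [445.4  94.4   6.4] yaw 98.54 tilt 0.04 units [-0.01 -0.02 -0.94] turn 0.01 w 22.7 F [-0.4  1.1  5.7] q [-0.48  0.81  0.31  2.21 -0.99  0.27  0.86]
```

```bash
python3 -m crank '[[[0,0,-0.1,0],[0,0,-0.2,0],[0,0,-0.4,0],[0,0,-0.6,0],[0,0,-0.6,0],[0,0,-0.4,0],[0,0,-0.2,0],[0,0,0,0],[0,0,0,0]]]'; cat > m.py <<'E'
from h import *
from scipy.optimize import least_squares
np.set_printoptions(precision=1,suppress=True)
D={};vis=[]
for c in ("scene","side"):
    im=ctrl.get_image(c); d=ctrl.trace(c,"magnifier")[0]; m=d["mask"].astype(np.uint8)
    cs=cv2.findContours(m,cv2.RETR_CCOMP,cv2.CHAIN_APPROX_NONE)[0]
    e=np.full(m.shape,255,np.uint8)
    for k in cs: e[k[:,0,1],k[:,0,0]]=0
    D[c]=(im,cv2.distanceTransform(e,cv2.DIST_L2,5)); vis.append((im["img"][:,:,::-1].copy(),im,cs))
from scipy.ndimage import map_coordinates
t=np.linspace(0,2*np.pi,60,endpoint=False)
def pts(p):
    x,y,a=p;ca,sa=np.cos(a),np.sin(a)
    L=np.c_[-140+49*np.cos(t),49*np.sin(t),np.full(60,243.)]
    F=np.c_[50*np.cos(t),50*np.sin(t),np.full(60,3.)]
    P=np.vstack([L,F]);return np.c_[x+ca*P[:,0]-sa*P[:,1],y+sa*P[:,0]+ca*P[:,1],P[:,2]]
def f(p):
    P=pts(p);o=[]
    for im,dt in D.values():
        q=np.array([proj(im,k) for k in P]);o.append(map_coordinates(dt,q.T,order=1,mode='nearest'))
    return np.concatenate(o)
for a0 in (-1.5,):
    r=least_squares(f,[607,-390,a0],loss="soft_l1",x_scale=[10,10,.1],diff_step=1e-3)
    print(r.x,np.degrees(r.x[2]),"cost",r.cost,"med",np.median(np.abs(r.fun)),"view",r.x[:2]-140*np.array([np.cos(r.x[2]),np.sin(r.x[2])]))
out=[]
for b,im,cs in vis:
    for k in pts(r.x):
        q=proj(im,k);cv2.circle(b,(int(round(q[1])),int(round(q[0]))),0,(0,0,255),-1)
    q=np.array([proj(im,k) for k in pts(r.x)]).mean(0).astype(int);r0,c0=max(q[0]-75,0),max(q[1]-90,0)
    out.append(cv2.resize(b[r0:r0+150,c0:c0+180],(400,333),interpolation=cv2.INTER_NEAREST))
cv2.imwrite("pics/m.png",np.hstack(out))
E
python3 m.py; python3 go.py 598 -136 140 92
```

```text
clock: 18.08
eef_pos: [445.1, 94.6, 68.5]
tool_rot: [-3.142, -0.0, 1.72]
force: [-0.1, -0.9, -2.1]
width: 22.7
gripper_force: 59.0
[ 604.  -391.8   -1.5] -87.55946122018167 cost 76.04290771484375 med 0.63276774 view [ 598.  -251.9]
t 18.28 pos [444.8  94.2  68. ] yaw 98.53 tilt 0.07 units [-10.02   4.69  -2.89] turn 1.42 w 22.4 F [ 0.2 -0.9 -2.2] q [-0.61  0.72  0.51  2.19 -0.85  0.44  0.74]
```

View pics/m.png

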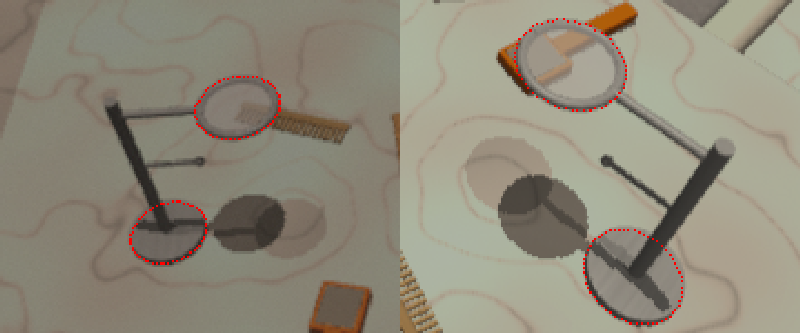

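```bash
python3 -m crank '[[[0,0,-0.2,0.2],[0,0,-0.4,0.4],[0,0,-0.5,0.4],[0,0,-0.5,0.24],[0,0,-0.5,0.1],[0,0,-0.3,0],[0,0,-0.15,0],[0,0,0,0]]]'; python3 go.py 588 -14 132.4 92.4;python3 go.py 593.1 -134 132.4 92.4
```

```text
clock: 18.95
eef_pos: [445.6, 94.5, 132.8]
tool_rot: [3.141, -0.0, 1.613]
force: [-0.6, -0.7, -2.0]
width: 22.9
gripper_force: 59.0
t 18.95 pos [445.6  94.5 132.8] yaw 92.4 tilt 0.06 units [-4.57  5.51  0.02] turn 0.0 w 22.9 F [-0.6 -0.7 -2. ] q [-0.74  0.63  0.71  2.15 -0.73  0.61  0.54]
t 18.95 pos [445.6  94.5 132.8] yaw 92.4 tilt 0.06 units [-9.38  5.51  0.02] turn 0.0 w 22.9 F [-0.6 -0.7 -2. ] q [-0.74  0.63  0.71  2.15 -0.73  0.61  0.54]
```

```bash
python3 -m crank '[[[-0.2,0.24,0,0],[-0.4,0.48,0,0],[-0.5,0.6,0,0],[-0.5,0.6,0,0],[-0.5,0.6,0,0],[-0.5,0.6,0,0],[-0.5,0.6,0,0],[-0.5,0.6,0,0],[-0.5,0.6,0,0],[-0.4,0.48,0,0],[-0.1,0.1,0,0],[0,0,0,0]]]'; python3 go.py 593.1 -134 132.4 92.4
python3 - <<'E'
from h import *
np.set_printoptions(precision=1,suppress=True)
s=ctrl.read_state();T=s['eef_pos'];u=np.array([np.cos(np.radians(92.4)),np.sin(np.radians(92.4)),0])
e=T-118.1*u;e[2]+=17.6;print("expected glass",e)
for c in ("scene","side"):
    im=ctrl.get_image(c)
    print(c,"pred px",np.array(proj(im,e)),[(round(d["confidence"],2),np.array(d["position"]),onz(im,d["position"],e[2])) for d in ctrl.place_of(c,"mirror_glass")])
E
```

```text
clock: 19.95
eef_pos: [587.6, -16.4, 131.4]
tool_rot: [-3.141, 0.001, 1.611]
force: [-0.2, -0.4, -2.1]
width: 22.4
gripper_force: 59.0
t 19.95 pos [587.6 -16.4 131.4] yaw 92.29 tilt 0.07 units [-4.71  0.03 -0.04] turn -0.02 w 22.4 F [-0.2 -0.4 -2.1] q [-0.44  0.78  0.71  1.8  -0.67  0.82  0.64]
expected glass [ 592.6 -134.4  149. ]
scene pred px [204.8 216. ] [(0.92, array([207.2, 215.1]), array([ 600.9, -136.5,  149. ])), (0.76, array([271.5, 212.6]), array([ 805.9, -133.5,  149. ]))]
side pred px [251.8 331.6] [(0.89, array([253.2, 329.7]), array([ 586.2, -134.2,  149. ])), (0.69, array([255.3, 366.4]), array([ 644.2, -195.5,  149. ]))]
```

```bash
cat > t.py <<'E'
from h import *
from scipy.optimize import least_squares
from scipy.ndimage import map_coordinates
import sys
np.set_printoptions(precision=1,suppress=True)
yaw=float(sys.argv[1])
s=ctrl.read_state();T=s['eef_pos'];u=np.array([np.cos(np.radians(yaw)),np.sin(np.radians(yaw)),0])
e=T-118.1*u;e[2]+=17.6
D=[];B=[]
for c in ("scene","side"):
    im=ctrl.get_image(c); q=np.array(proj(im,e))
    d=min(ctrl.trace(c,"mirror"),key=lambda d:np.linalg.norm(np.array(d["position"])-q)); m=d["mask"].astype(np.uint8)
    print(c,d["confidence"],m.sum(),d["position"],q)
    cs=cv2.findContours(m,cv2.RETR_EXTERNAL,cv2.CHAIN_APPROX_NONE)[0]
    E=np.full(m.shape,255,np.uint8)
    for k in cs: E[k[:,0,1],k[:,0,0]]=0
    D.append((im,cv2.distanceTransform(E,cv2.DIST_L2,5)))
    r0,c0=int(q[0])-50,int(q[1])-60;B.append((im,r0,c0,cs))
C=np.array([[a,b,z] for a in(-35,35) for b in(-32,32) for z in(-20,0)],float)
def outl(p,im):
    Rm=R.from_euler('xyz',[p[4],p[3],yaw],degrees=True)   # p3 pitch: + = handle end down / head up
    P=np.array([proj(im,k) for k in Rm.apply(C)+p[:3]],np.float32)
    h=cv2.convexHull(P)[:,0]; return np.vstack([h[i]+(h[(i+1)%len(h)]-h[i])*np.linspace(0,1,25)[:,None] for i in range(len(h))])
def f(p):
    return np.concatenate([np.resize(map_coordinates(dt,outl(p,im).T,order=1,mode='nearest'),150) for im,dt in D]+[np.array([p[3],p[4]])*.3])
for z0 in (0,-10):
    r=least_squares(f,np.r_[e+[0,0,z0],0,0],loss="soft_l1",x_scale=[5,5,5,5,5],diff_step=1e-3)
    print("fit glass",r.x,"expected",e,"cost",r.cost,"at expected",.5*sum(2*(np.sqrt(1+f(np.r_[e,0,0])**2)-1)))
o=[]
for im,r0,c0,cs in B:
    b=cv2.resize(im["img"][r0:r0+100,c0:c0+120,::-1],(480,400))
    h=(outl(np.r_[e,0,0],im)-[r0,c0]+.5)*4
    for k in h: cv2.circle(b,(int(k[1]),int(k[0])),1,(0,0,255),-1)
    o.append(b[:,40:440])
cv2.imwrite("pics/%s.png"%sys.argv[2],np.hstack(o))
E
python3 t.py 92.3 t1
```

```text
scene 0.81 883 [204.3, 224.9] [204.3 216.9]
side 0.96 1087 [248.3, 320.9] [251.3 330.4]
fit glass [ 592.2 -132.3  147.5    0.     0. ] expected [ 591.1 -131.8  149.4] cost 250.13889914599318 at expected 261.08983021893596
fit glass [ 592.2 -132.3  147.5    0.     0. ] expected [ 591.1 -131.8  149.4] cost 250.13806186214248 at expected 261.08983021893596
```

View pics/t1.png

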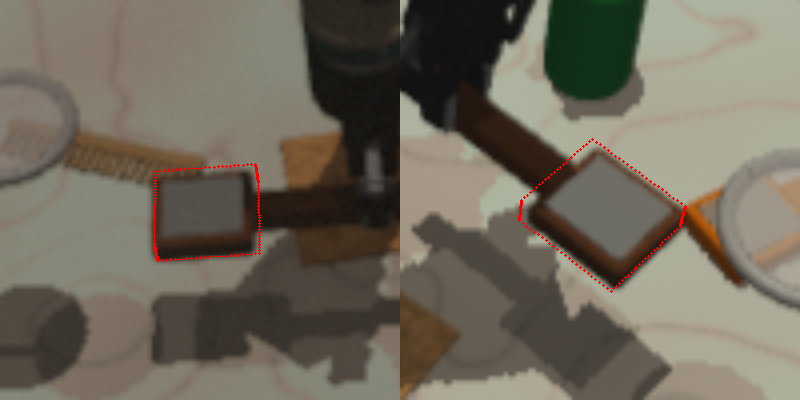

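```bash
cat > g.py <<'E'
from h import *
import sys
from scipy.optimize import least_squares
np.set_printoptions(precision=1,suppress=True)
yaw=float(sys.argv[1])
s=ctrl.read_state();T=s['eef_pos'];u=np.array([np.cos(np.radians(yaw)),np.sin(np.radians(yaw)),0])
e=T-118.1*u;e[2]+=17.6; v=np.array([-u[1],u[0],0])
Q=[]
for c in ("scene","side"):
    im=ctrl.get_image(c);q=np.array(proj(im,e));k=8
    r0,c0=int(q[0])-30,int(q[1])-30
    b=cv2.resize(im["img"][r0:r0+60,c0:c0+60],None,fx=k,fy=k,interpolation=cv2.INTER_CUBIC)
    hsv=cv2.cvtColor(b,cv2.COLOR_RGB2HSV); ref=b[30*k,30*k].astype(int)
    ref=np.median(b[28*k:33*k,28*k:33*k].reshape(-1,3),0)
    m=(np.abs(b.astype(int)-ref).max(2)<25).astype(np.uint8)
    m=cv2.morphologyEx(m,cv2.MORPH_OPEN,np.ones((2*k+1,2*k+1)))
    n,l,st,ce=cv2.connectedComponentsWithStats(m);i=l[30*k,30*k]
    ct=max(cv2.findContours((l==i).astype(np.uint8),0,1)[0],key=cv2.contourArea)
    h=cv2.convexHull(ct);eps=2
    while len(cv2.approxPolyDP(h,eps,True))>4: eps+=1
    P=cv2.approxPolyDP(h,eps,True)[:,0]
    px=np.c_[(P[:,1]+.5)/k-.5+r0,(P[:,0]+.5)/k-.5+c0]
    pr=np.array([proj(im,e+a*27*u+w*25*v) for a,w in((-1,-1),(-1,1),(1,1),(1,-1))])
    o=[int(np.argmin(np.linalg.norm(px-p,axis=1))) for p in pr]
    print(c,st[i][4]/k/k,o,"meas-pred(±27,±25)",(px[o]-pr).tolist() and (px[o]-pr).round(1).tolist());Q.append((im,px[o]))
X=[]
for j in range(4):
    o1,d1=ray(Q[0][0],Q[0][1][j]);o2,d2=ray(Q[1][0],Q[1][1][j])
    d1/=np.linalg.norm(d1);d2/=np.linalg.norm(d2);t=np.linalg.lstsq(np.c_[d1,-d2],o2-o1,rcond=None)[0]
    X.append((o1+d1*t[0]+o2+d2*t[1])/2)
X=np.array(X);print(X);print("centre",X.mean(0),"expected",e)
du=(X[2]+X[3]-X[0]-X[1])/2;dv=(X[1]+X[2]-X[0]-X[3])/2
print("u",du,np.degrees(np.arcsin(du[2]/np.linalg.norm(du))),"yaw",np.degrees(np.arctan2(du[1],du[0])),"v",dv,np.degrees(np.arcsin(dv[2]/np.linalg.norm(dv))))
E
python3 g.py 92.3
```

```text
scene 296.46875 [2, 3, 0, 1] meas-pred(±27,±25) [[0.5, -0.8], [0.8, -0.7], [1.2, -0.9], [0.6, -0.8]]
side 408.703125 [1, 2, 3, 0] meas-pred(±27,±25) [[0.4, 0.1], [0.1, 2.7], [1.6, 2.4], [1.6, -0.2]]
[[ 618.2 -159.5  148.7]
 [ 571.6 -163.1  150.2]
 [ 568.1 -110.3  146.8]
 [ 614.3 -106.1  146.3]]
centre [ 593.  -134.8  148. ] expected [ 591.8 -132.1  149.9]
u [-3.7 53.1 -2.9] -3.1010083411230585 yaw 94.02753246787466 v [-46.4  -3.9   1. ] 1.237568844530601
```

```bash
python3 -m crank '[[[-0.15,0,0,0],[-0.35,0,0,0],[-0.5,0,-0.05,0],[-0.6,0,0,0],[-0.6,0,0,0],[-0.6,0,0,0],[-0.6,0,0,0],[-0.5,0,0,0],[-0.35,0,0,0],[-0.15,0,0,0],[0,0,0,0],[0,0,0,0]]]'; python3 go.py 593.1 -133 133 92.4; python3 g.py 92.3
```

```text
clock: 21.45
eef_pos: [592.0, -124.2, 133.4]
tool_rot: [-3.141, -0.001, 1.613]
force: [0.7, 0.3, -2.5]
width: 22.6
gripper_force: 59.0
t 21.45 pos [ 592.  -124.2  133.4] yaw 92.4 tilt 0.06 units [-0.35  0.03  0.01] turn 0.0 w 22.6 F [ 0.7  0.3 -2.5] q [-0.24  0.79  0.69  1.75 -0.65  0.84  0.79]
scene 287.53125 [2, 3, 0, 1] meas-pred(±27,±25) [[0.2, -0.9], [0.8, -0.5], [1.5, -0.8], [0.5, -1.3]]
side 408.484375 [1, 2, 3, 0] meas-pred(±27,±25) [[0.4, -0.0], [-0.2, 2.3], [1.5, 2.1], [4.8, -3.4]]
[[ 622.6 -269.7  150.5]
 [ 576.1 -272.3  151.3]
 [ 573.2 -219.7  147.2]
 [ 612.7 -217.1  140.4]]
centre [ 596.2 -244.7  147.3] expected [ 596.7 -242.2  151. ]
u [-6.4 52.6 -7.1] -7.637976152511259 yaw 96.98980935742415 v [-43.   -2.6   3.8] 5.047164386573208
```

```bash
python3 -m crank '[[[-0.15,0.03,0,0],[-0.15,0,0,0],[-0.05,0,0,0],[0,0,0,0],[0,0,0,0],[0,0,0,0]]]'; python3 go.py 593.1 -133.5 133 92.4; python3 g.py 92.3
python3 - <<'E'
from h import *
o=[]
for c in ("scene","side"):
    im=ctrl.get_image(c);q=proj(im,(598,-252,190));b=im["img"][int(q[0])-60:int(q[0])+90,int(q[1])-75:int(q[1])+75,::-1]
    o.append(cv2.resize(b,(400,400),interpolation=2))
cv2.imwrite("pics/hold.png",np.hstack(o))
E
```

```text
clock: 22.05
eef_pos: [593.1, -133.3, 133.5]
tool_rot: [-3.141, -0.0, 1.613]
force: [0.5, 0.1, -1.9]
width: 22.7
gripper_force: 59.0
t 22.05 pos [ 593.1 -133.3  133.5] yaw 92.4 tilt 0.01 units [-0.01 -0.    0.02] turn -0.0 w 22.7 F [ 0.5  0.1 -1.9] q [-0.23  0.79  0.69  1.74 -0.65  0.85  0.8 ]
scene 289.125 [2, 3, 0, 1] meas-pred(±27,±25) [[0.4, -0.9], [0.8, -0.5], [1.1, -1.1], [0.7, -0.9]]
side 430.046875 [1, 2, 3, 0] meas-pred(±27,±25) [[0.5, 0.2], [0.3, 2.5], [1.5, 2.3], [5.3, -3.5]]
[[ 624.2 -278.9  150.2]
 [ 577.1 -281.9  150.8]
 [ 573.7 -229.5  148.5]
 [ 613.6 -225.9  139. ]]
centre [ 597.2 -254.1  147.1] expected [ 597.9 -251.3  151.1]
u [-7.  52.7 -6.7] -7.233664402568379 yaw 97.56817286765413 v [-43.5  -3.3   5. ] 6.554227223469758
```

View pics/hold.png

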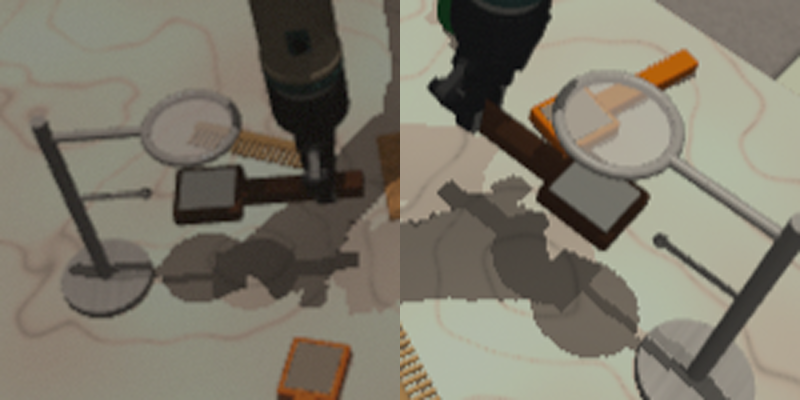

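```bash
for i in 1; do python3 -m crank '[[[0,0,0,0],[0,0,0,0],[0,0,0,0],[0,0,0,0],[0,0,0,0],[0,0,0,0],[0,0,0,0],[0,0,0,0],[0,0,0,0],[0,0,0,0],[0,0,0,0],[0,0,0,0]]]'; done
python3 -m crank '[[[0,0,0,0],[0,0,0,0],[0,0,0,0],[0,0,0,0],[0,0,0,0],[0,0,0,0],[0,0,0,0],[0,0,0,0],[0,0,0,0],[0,0,0,0],[0,0,0,0],[0,0,0,0]]]'
python3 -m crank '[[[0,0,0,0],[0,0,0,0],[0,0,0,0],[0,0,0,0],[0,0,0,0],[0,0,0,0],[0,0,0,0],[0,0,0,0]]]'
python3 go.py 588 -14 133 92.4; python3 go.py 445.4 94.4 133 98.5
```

```text
clock: 23.25
eef_pos: [593.1, -133.5, 133.5]
tool_rot: [-3.142, -0.0, 1.613]
force: [0.3, -0.4, -2.6]
width: 22.7
gripper_force: 59.0
clock: 24.25
eef_pos: [593.1, -133.4, 133.5]
tool_rot: [-3.141, -0.0, 1.613]
force: [0.3, -0.1, -1.5]
width: 22.5
gripper_force: 59.0
clock: 24.92
eef_pos: [593.1, -133.4, 133.5]
tool_rot: [-3.141, -0.0, 1.613]
force: [-0.5, -0.2, -2.9]
width: 22.8
gripper_force: 59.0
t 24.92 pos [ 593.1 -133.4  133.5] yaw 92.39 tilt 0.01 units [ 4.78 -0.01  0.02] turn -0.0 w 22.8 F [-0.5 -0.2 -2.9] q [-0.23  0.79  0.69  1.74 -0.65  0.85  0.8 ]
t 24.92 pos [ 593.1 -133.4  133.5] yaw 92.39 tilt 0.01 units [ 9.35 -5.52  0.02] turn -1.33 w 22.8 F [-0.5 -0.2 -2.9] q [-0.23  0.79  0.69  1.74 -0.65  0.85  0.8 ]
```

Withdraw the way it came, then back over the mat.

```bash
python3 -m crank '[[[0.15,0,0,0],[0.35,0,0,0],[0.5,0,0,0],[0.6,0,0,0],[0.6,0,0,0],[0.6,0,0,0],[0.6,0,0,0],[0.6,0,0,0],[0.5,-0.2,0,0],[0.5,-0.5,0,0],[0.5,-0.6,0,0],[0.5,-0.6,0,0]]]'; python3 -m crank '[[[0.5,-0.6,0,0],[0.5,-0.6,0,0],[0.5,-0.6,0,0],[0.5,-0.6,0,0],[0.5,-0.6,0,0],[0.45,-0.5,0,0],[0.3,-0.3,0,-0.3],[0.1,-0.1,0,-0.4],[0,0,0,-0.4],[0,0,0,-0.2],[0,0,0,0],[0,0,0,0]]]'; python3 go.py 445.4 94.4 30 98.5
```

```text
clock: 25.92
eef_pos: [538.2, 16.1, 133.4]
tool_rot: [-3.141, -0.0, 1.614]
force: [-0.0, -0.5, -2.1]
width: 22.9
gripper_force: 59.0
clock: 26.92
eef_pos: [439.4, 93.2, 133.7]
tool_rot: [3.141, 0.0, 1.715]
force: [-0.4, 0.1, -2.3]
width: 23.3
gripper_force: 59.1
t 26.92 pos [439.4  93.2 133.7] yaw 98.28 tilt 0.07 units [0.01 0.24 4.15] turn -0.05 w 23.3 F [-0.4  0.1 -2.3] q [-0.73  0.61  0.68  2.17 -0.7   0.59  0.62]
```

```bash
python3 -m crank '[[[0,0.24,0.2,-0.05],[0,0,0.5,0],[0,0,0.7,0],[0,0,0.8,0],[0,0,0.8,0],[0,0,0.7,0],[0,0,0.5,0],[0,0,0.3,0],[0,0,0.2,0],[0,0,0.1,0],[0,0,0,0],[0,0,0,0]]]';  python3 go.py 445.4 94.4 6.4 98.5
```

```text
clock: 27.92
eef_pos: [444.8, 94.8, 13.9]
tool_rot: [3.141, 0.0, 1.72]
force: [0.7, 0.4, -1.7]
width: 22.9
gripper_force: 59.0
t 27.92 pos [444.8  94.8  13.9] yaw 98.57 tilt 0.04 units [-0.02  0.02  0.3 ] turn 0.02 w 22.9 F [ 0.7  0.4 -1.7] q [-0.5   0.8   0.34  2.21 -0.99  0.29  0.87]
```

```bash
python3 -m crank '[[[0,0,0.08,0],[0,0,0.06,0],[0,0,0.05,0],[0,0,0.04,0],[0,0,0.03,0],[0,0,0.03,0],[0,0,0,0],[0,0,0,0]]]';  python3 -m crank '[[[0,0,0.03,0],[0,0,0,0],[0,0,0,0]]]'
```

```text
clock: 28.58
eef_pos: [444.4, 95.0, 6.4]
tool_rot: [3.141, -0.0, 1.721]
force: [-0.4, 0.8, 1.9]
width: 22.9
gripper_force: 59.5
clock: 28.83
eef_pos: [444.5, 95.0, 6.4]
tool_rot: [3.141, -0.001, 1.72]
force: [-1.9, 0.6, 11.8]
width: 22.8
gripper_force: 60.8
```

Contact made; release and retreat.

```bash
python3 -m crank '[[[0,0,0,0],[0,0,0,0],[0,0,0,0],[0,0,0,0],[0,0,0,0],[0,0,0,0],[0,0,0,0],[0,0,-0.3,0],[0,0,-0.6,0],[0,0,-0.8,0],[0,0,-0.8,0],[0,0,-0.8,0]]]' -1; python3 -m crank '[[[0,0,-0.8,0],[0,0,-0.6,0],[0,0,-0.3,0],[0,0,0,0],[0,0,0,0],[0,0,0,0]]]'; python3 - <<'E'
from h import *
np.set_printoptions(precision=1,suppress=True)
for c in ("scene","side","wrist"):
    im=ctrl.get_image(c)
    for t,z in (("mirror_glass",24),("mirror_end",4),("clipper",0),("cup",0),("pump_bottle",0),("comb",0)):
        print(c,t,[(round(d["confidence"],2),onz(im,d["position"],z)) for d in ctrl.place_of(c,t)][:2])
E
```

```text
clock: 29.83
eef_pos: [444.0, 94.7, 88.8]
tool_rot: [-3.141, 0.0, 1.72]
force: [0.6, 0.3, 0.7]
width: 85.7
gripper_force: 0.0
clock: 30.33
eef_pos: [443.8, 94.9, 129.8]
tool_rot: [-3.14, -0.0, 1.721]
force: [0.1, 0.2, -0.8]
width: 85.4
gripper_force: 0.0
scene mirror_glass [(0.91, array([478.7, -20.3,  24. ])), (0.62, array([ 747.3, -160.2,   24. ]))]
scene mirror_end [(0.84, array([436.6, 139.3,   4. ])), (0.73, array([ 900.8, -191. ,    4. ]))]
scene clipper [(0.64, array([372.4, 263.6,   0. ]))]
scene cup [(0.75, array([781.4, 165.9,   0. ])), (0.52, array([466. , -27.3,   0. ]))]
scene pump_bottle []
scene comb [(0.83, array([ 411.9, -241.7,    0. ]))]
side mirror_glass [(0.87, array([ 727.9, -159.7,   24. ])), (0.64, array([454.7, -26.1,  24. ]))]
side mirror_end [(0.86, array([432.7, 141.8,   4. ])), (0.62, array([ 892.9, -194.2,    4. ]))]
side clipper [(0.48, array([367.9, 284.9,   0. ]))]
side cup [(0.58, array([783.9, 169.7,   0. ]))]
side pump_bottle [(0.56, array([768.6,  25.3,   0. ]))]
side comb [(0.74, array([ 419.8, -246. ,    0. ]))]
wrist mirror_glass [(0.95, array([464.3, -24.8,  24. ]))]
wrist mirror_end [(0.86, array([436.9, 135.1,   4. ])), (0.42, array([451. ,  41.2,   4. ]))]
wrist clipper []
wrist cup []
wrist pump_bottle []
wrist comb []
```

The mirror is back on the mat where it lay before (head at about (464, -25), handle end at about (437, 135)), and the bystanders have not moved.

```bash
python3 -c "
from cell import ctrl
print(ctrl.finish_job())"
```

```text
the job is handed in; nothing more can be done
None
```

The job is handed in: I drew the mirror out and laid it on the mat, then held it by its handle under the lens for over two seconds at about pointer height (position good to about 3 mm by the cameras), and laid it back on the mat; no verdict was returned.

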